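# Put away mixed test specimens in their lab trays

## Task

Put the four loose test pieces away in the blue trays: the two flat dog-bone coupons in the tray with the red floor, one lying flat in each of its two bays and along the bay's length; the copper cylinder standing upright in the tray with the green floor; and the dark steel flanged adapter standing on its flange in the tray with the white floor. Set each piece down rather than dropping it, and leave the jar and the wrench where they are.

Things in the scene. Friction and masses are not known exactly. Their poses are not given: they have to be found in the camera images.
- steel_coupon: flat dog-bone tensile coupon of grey steel lying on the bench: 100 mm long (x), 8 mm thick (z), 20 mm wide (y) at both ends, and a narrow waist 10 mm wide over the middle 37 mm, where it is gripped. Origin: centre of the underside, z up. About 90 g.
- brass_coupon: flat dog-bone tensile coupon of yellow brass lying on the bench: 100 mm long (x), 8 mm thick (z), 20 mm wide (y) at both ends, and a narrow waist 10 mm wide over the middle 37 mm, where it is gripped. Origin: centre of the underside, z up. About 90 g.
- cylinder: copper compression cylinder standing upright, 30 mm diameter, 40 mm high, about 250 g. Origin: centre of the underside, z up.
- adapter: dark steel grip adapter standing upright: round flange 48 mm diameter and 12 mm thick at the bottom, above it a round shank 26 mm diameter up to 50 mm height. About 350 g. Origin: centre of the flange's underside, z up.
- coupon_tray: fixed blue tray, outside 160 (x) x 180 (y, its length) x 35 mm high, walls 5 mm, red floor liner (top 8 mm above the underside) and red cards on its long sides. Origin: centre of the underside, z up. A blue divider 5 mm thick, its top 12 mm above the liner, runs along y at x = 0 and makes two bays 72.5 mm wide (x), 170 mm long (y), centred at x = -38.75 and +38.75 mm.
- cylinder_tray: fixed blue tray, outside 160 (x) x 180 (y, its length) x 35 mm high, walls 5 mm, green floor liner (top 8 mm above the underside) and green cards on its long sides. Origin: centre of the underside, z up. No divider: inside 150 x 170 mm.
- adapter_tray: fixed blue tray, outside 160 (x) x 180 (y, its length) x 35 mm high, walls 5 mm, white floor liner (top 8 mm above the underside) and white cards on its long sides. Origin: centre of the underside, z up. No divider: inside 150 x 170 mm.
- jar: bystander, not to be disturbed: small amber glass jar with a white cap, standing loose, 40 mm diameter, 60 mm high. Origin: centre of the underside.
- wrench: bystander, not to be disturbed: steel wrench 130 mm long lying loose on the bench along its x. Origin: its underside, near mid-length.
There are look-alikes about, which are no part of the job. Leave any pink or turquoise look-alike of the adapter alone.

How it is judged:
By the outcome, as a careful person would: the job done as asked, in the order asked, and still so for the second after the job is handed in, with the robot touching nothing.
It also fails if it takes over 104 s, if anything falls off the work surface, if the arm or the gripper's body presses on something with over 40 N, if the wrist force passes 120 N, or if a joint passes its speed limit or range.

## Robot

A 6-joint arm with a two-finger parallel gripper is mounted at the origin on the work surface. World frame = base frame: x ahead of the robot, y to its left, z up, the work surface at z = 0. Lengths are in m, angles in degrees, forces in N, time in s.
With the tool pointing down it reaches from about 0.325 to 0.85 m from the base axis. Payload 15.5 kg.
Tool frame: the origin (TCP) lies midway between the tips of the shut fingers; the grasp point (between the pads) lies 19 mm behind it; z points along the fingers, y is the line along which they close (so a half turn about z gives the same grasp; the last joint's range is limited). The gripper opens to 91 mm and grips with 3 to 60 N. Pads are 32 mm wide; open, the fingers measure 118 mm over their backs; the gripper's body (76 mm by 178 mm) begins 60 mm behind the grasp point.
Start: joints at [71.247, 28.281, 77.091, -0, 74.628, -5.472], TCP at [0.144, 0.608, 0.214] pointing down, gripper open.
Joint ranges: [-166.48, 166.48], [-47.26, 123.95], [12.59, 153.08], [-70.14, 250.14], [6.76, 159.57], [-176.63, 176.63]. Speed limits (degrees/s): [108.29, 108.29, 147.25, 172.46, 172.46, 172.46].

## Interface

Orientations are given as a 3x3 rotation matrix whose columns are the frame's x, y, z axes.
In Python, from bench import ctrl gives the robot as it stands. The module is installed in compiled form; this text tells all that it offers. Calls block until the motion is done:
- ctrl.goto(position, orientation): joint-space move of the TCP to a pose.
- ctrl.move_l(position, vel=0.15, ori=None, contact_N=None): straight line of the TCP; ori=None keeps the orientation; vel is the mean speed in m/s. With contact_N (N) it stops when the force on the tool has changed by that much, and returns True; else False.
- ctrl.movej(angles): joint-space move.
- ctrl.command_gripper(opening): opening from 0.0 (shut) to 1.0 (fully open); the grip force is fixed at half the most; returns when the fingers have stopped.
- ctrl.sleep(seconds).
- ctrl.ik(position, orientation): joint angles nearest the present ones, or None.
- ctrl.read_camera(name): name is "scene" or "top" or "wrist"; returns the picture (420x560x3 uint8, blue, green, red); there is no depth.
- ctrl.camera_params(name): a dict with "fx", "fy", "cx", "cy" (pixels), "D" ([k1, k2, p1, p2, k3] as OpenCV has them; the pictures are not rectified), "pose" (4x4, takes a point from camera to world coordinates); the wrist camera has in their place "T_tool_cam" (4x4, takes a point from camera to tool coordinates, whose origin is the TCP and whose axes are the flange's). Camera axes: x right, y up, looking along -z (the intrinsics and any distortion apply to the point x, -y, -z); pixel columns grow to the right and rows downward; lengths in m; the calibration is good to about 2 mm. A picture is of the moment at which its call begins: read the wrist's pose just before it. camera_params takes no time and is no camera call.
A pose or a line that the arm cannot do raises ctrl.MotionError and nothing moves.
- ctrl.sign_off(): hands the job in; it is judged then, once.
Readings, each from a call of its own:
- ctrl.current_t(): time.
- ctrl.current_q(): joint angles.
- ctrl.current_dq(): joint speeds.
- ctrl.current_effort(): joint torques, N m.
- ctrl.current_tool_pos(): TCP position.
- ctrl.current_eef_rot(): TCP orientation.
- ctrl.current_contact_force(): force on the tool from outside, world axes, zero at the start.
- ctrl.current_wrist_torque(): the same for the moment, N m.
- ctrl.current_grip_width(): opening from 0.0 (shut) to 1.0 (fully open).
- ctrl.current_grasp_force(): force on a finger pad.
Only numpy, scipy, OpenCV 4.12 (cv2) and the standard library are available. Lean on these libraries where they do the work, as an engineer would, in place of code of your own. Each camera call takes 0.05 s, during which the arm holds its last target. There are 200 camera calls.

## Working session

There is one attempt and no reset: what is moved stays moved. The work goes in short steps, each a Python script; the robot and the scene stay as the last script left them, time stands still between calls to the robot, and variables do not carry over. Pictures are saved under pics/ and viewed, at most 14 in all, crops included, and the job is handed in when it is done.

```bash
mkdir -p pics; python3 - <<'E'
from bench import ctrl
import cv2
for n in("scene","top","wrist"):
    cv2.imwrite(f"pics/{n}0.png",ctrl.read_camera(n)); print(n,ctrl.camera_params(n))
print(ctrl.current_t(),ctrl.current_eef_rot())
E
```

```text
scene {'fx': 446.801440035723, 'fy': 446.801440035723, 'cx': 269.0437203015285, 'cy': 202.83413759954405, 'D': array([-0.02272809,  0.        ,  0.        ,  0.        ,  0.        ]), 'pose': array([[-0.02204232, -0.70430585,  0.70955438,  1.19972597],
       [ 0.9997499 , -0.01284591,  0.01830636,  0.01838345],
       [-0.00377841,  0.70978043,  0.70441285,  0.7274285 ],
       [ 0.        ,  0.        ,  0.        ,  1.        ]])}
top {'fx': 431.15995470488235, 'fy': 431.15995470488235, 'cx': 278.08583218816455, 'cy': 202.5026662981753, 'D': array([0.01094631, 0.        , 0.        , 0.        , 0.        ]), 'pose': array([[-0.01402631,  0.99544406, -0.09431009,  0.42888763],
       [-0.999757  , -0.0155659 , -0.01560894, -0.02588354],
       [-0.01700585,  0.09406824,  0.9954205 ,  0.96026477],
       [ 0.        ,  0.        ,  0.        ,  1.        ]])}
wrist {'fx': 301.4061226761503, 'fy': 301.4061226761503, 'cx': 275.5923221264712, 'cy': 211.8489066298691, 'D': array([-0.0445148,  0.       ,  0.       ,  0.       ,  0.       ]), 'T_tool_cam': array([[-4.26798667e-04,  9.61574096e-01,  2.74545218e-01,
         7.80995155e-02],
       [ 9.99999874e-01,  3.37807758e-04,  3.71419414e-04,
         8.27699069e-04],
       [ 2.64403783e-04,  2.74545342e-01, -9.61574118e-01,
        -1.71247907e-01],
       [ 0.00000000e+00,  0.00000000e+00,  0.00000000e+00,
         1.00000000e+00]])}
0.15 [[-9.73264772e-01  2.29685881e-01 -2.81490809e-04]
 [ 2.29686045e-01  9.73264340e-01 -9.19017827e-04]
 [ 6.28795474e-05 -9.59102186e-04 -9.99999538e-01]]
```

View pics/scene0.png

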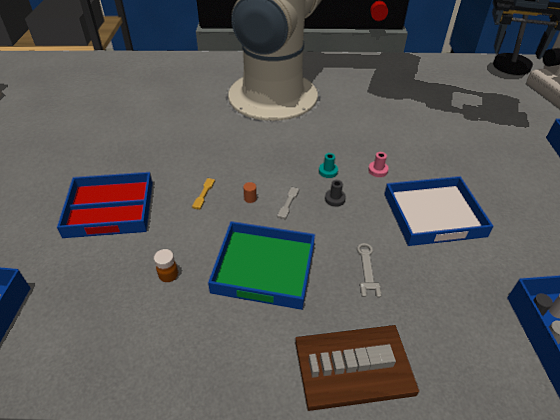

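View pics/top0.png

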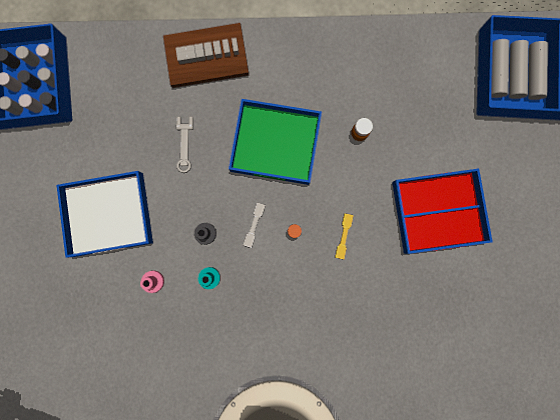

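View pics/wrist0.png

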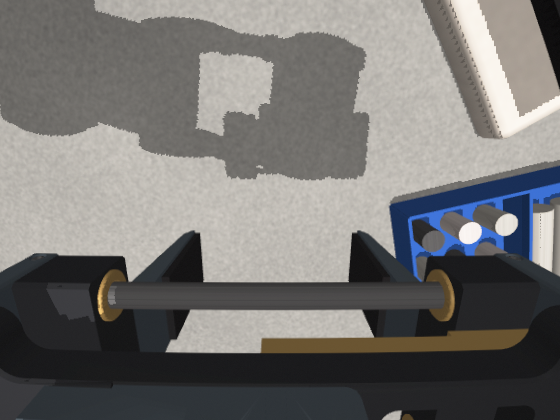

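The top view (image up = +x, right = −y) shows:
- **Pieces:** steel coupon about (254,225), brass coupon (345,236), copper cylinder (294,232) and dark adapter (205,233).
- **Trays:** red (442,210), green (275,142) and white (105,214).
- **Leave alone:** jar (362,130), wrench (184,145), and the pink (151,282) and turquoise (209,278) look-alikes.

The wrist view shows only bench, with the two fingertips around row 240.

```bash
cat > h.py <<'E'
from bench import ctrl
import cv2, numpy as np
def rays(name,uv,z,pose=None):
    p=ctrl.camera_params(name); K=np.array([[p['fx'],0,p['cx']],[0,p['fy'],p['cy']],[0,0,1.]])
    n=cv2.undistortPoints(np.asarray(uv,float).reshape(-1,1,2),K,p['D'])[:,0]
    T=p['pose'] if pose is None else pose
    d=np.c_[n[:,0],-n[:,1],-np.ones(len(n))]@T[:3,:3].T; o=T[:3,3]
    return (o+d*((z-o[2])/d[:,2])[:,None])[:,:2]
def masks(im):
    h,s,v=[c.astype(int) for c in cv2.split(cv2.cvtColor(im,cv2.COLOR_BGR2HSV))]
    return dict(red=((h<5)|(h>175))&(s>200)&(v>110), green=(h>50)&(h<75)&(s>150)&(v>80),
      brass=(h>17)&(h<30)&(s>130)&(v>130), copper=(h>4)&(h<16)&(s>110)&(v>90),
      bright=(s<40)&(v>150), dark=(v<75)&(s<90))
def blobs(m,amin):
    m=m.astype(np.uint8); n,l,st,c=cv2.connectedComponentsWithStats(m)
    return [cv2.findContours((l==i).astype(np.uint8),0,cv2.CHAIN_APPROX_NONE)[0][0][:,0] for i in range(1,n) if st[i,4]>=amin]
def rect(xy):
    """centre, long side, short side, long-axis angle (deg, world)"""
    (c,(w,h),a)=cv2.minAreaRect((np.asarray(xy)*1000).astype(np.float32))
    if w<h: w,h,a=h,w,a+90
    return np.round([c[0]/1000,c[1]/1000,w,h,(a+90)%180-90],4)
def wpose():
    T=np.eye(4); T[:3,:3]=ctrl.current_eef_rot(); T[:3,3]=ctrl.current_tool_pos()
    return T@ctrl.camera_params('wrist')['T_tool_cam']
E
python3 - <<'E'
from h import *
for n,zs in(("top",1),("scene",1)):
    im=cv2.imread(f"pics/{n}0.png"); 
    for k,m in masks(im).items():
        z={'red':.008,'green':.008,'brass':.008,'copper':.04 if n=='top' else .02,'bright':.008,'dark':.012}[k]
        for b in blobs(m,40):
            r=rect(rays(n,b,z))
            if abs(r[1])<.5 and .2<r[0]<.8 and r[2]<220: print(n,k,b.mean(0).round(),r)
E
```

```text
top red [437. 193.] [  0.5331  -0.3633 160.194   70.7523 -83.0124]
top red [444. 229.] [  0.4557  -0.3727 160.6065  71.9897 -82.9789]
top green [276. 142.] [ 6.564000e-01 -5.900000e-03  1.701240e+02  1.444751e+02  7.948640e+01]
top brass [344. 236.] [  0.4436  -0.1542  98.6264  20.0674 -13.5433]
top copper [185.  80.] [  0.7911   0.1885  71.8251   7.882  -81.3417]
top copper [294. 231.] [ 4.55500e-01 -4.41000e-02  2.85822e+01  2.84922e+01 -6.44573e+01]
top bright [184. 141.] [  0.6554   0.2005 124.3023  34.0828   0.2418]
top bright [364. 126.] [ 0.6899 -0.2065 35.9444 34.4236 88.8578]
top bright [105. 215.] [  0.4981   0.3744 161.279  144.5956 -81.0001]
top bright [254. 225.] [ 4.70900e-01  4.38000e-02  9.83546e+01  2.04087e+01 -1.90419e+01]
top dark [354. 139.] [ 0.6592 -0.1823 36.4608 20.1533 45.4482]
top dark [398. 225.] [  0.4655  -0.2714 101.9013   5.0373   7.132 ]
top dark [205. 233.] [ 4.52800e-01  1.50800e-01  4.62261e+01  4.41460e+01 -3.00000e-04]
top dark [112. 252.] [  0.4163   0.3564  91.0013   4.3701 -78.8848]
scene red [110. 193.] [  0.4474  -0.3745 157.8994  57.1361 -8
[... 250 characters left out ...]
copper [249. 191.] [ 4.51800e-01 -4.72000e-02  6.73339e+01  2.80466e+01  2.54330e+00]
scene copper [164. 270.] [ 0.6785 -0.2025 35.4457 16.7253 83.1194]
scene bright [437. 213.] [  0.4851   0.376  156.7376 128.122  -80.9036]
scene bright [163. 256.] [  0.6332  -0.2137  37.3628  36.3545 -88.7973]
scene bright [368. 269.] [ 0.6564  0.1997 62.0195 13.4648 -0.618 ]
scene bright [369. 286.] [  0.7043   0.1995  34.9578  23.1105 -83.8036]
scene dark [152. 195.] [ 0.4551 -0.2734 91.9838  6.3591  7.4831]
scene dark [335. 194.] [ 0.4424  0.1522 88.8404 45.795  -3.8191]
scene dark [178. 272.] [ 0.6739 -0.1751 36.7716 10.9958  6.5997]
scene dark [ 17. 314.] [  0.7753  -0.4556 134.0264  15.1418   0.1928]
```

```bash
cat >> h.py <<'E'
def R(a):
    a=np.radians(a); c,s=np.cos(a),np.sin(a)
    return np.array([[c,s,0],[s,-c,0],[0,0,-1.]])
def best(x,y,z,a):
    """orientation (a or a+180) that turns the last joint least"""
    q0=np.array(ctrl.current_q()); o=[]
    for b in(a,a+180):
        q=ctrl.ik([x,y,z],R(b))
        if q is not None: o.append((abs(np.array(q)-q0).max(),b))
    return R(min(o)[1])
def look(key,z,near,a,b,fn):
    """blobs of a colour near an expected point, in the wrist view"""
    T=wpose(); im=ctrl.read_camera('wrist'); cv2.imwrite(fn,im); out=[]
    for c in blobs(masks(im)[key],60):
        r=rect(rays('wrist',c,z,T))
        if np.hypot(*(r[:2]-near))<.04: out.append(r); print(key,c.mean(0).round(),r)
    return out
E
python3 - <<'E'
from h import *
x,y,a=.4709,.0438,-19
ctrl.command_gripper(.5)
ctrl.goto([x,y,.11],best(x,y,.11,a))
look('bright',.008,[x,y],a,0,'pics/w1.png')
print(ctrl.current_t(),ctrl.current_q(),ctrl.current_tool_pos())
E
```

```text
3.375 [-1.85648012e+00  2.46468058e+01  1.05063699e+02  3.15490789e-03
  5.02762927e+01 -7.29110074e+01] [0.47103058 0.04437871 0.11007202]
```

View pics/w1.png

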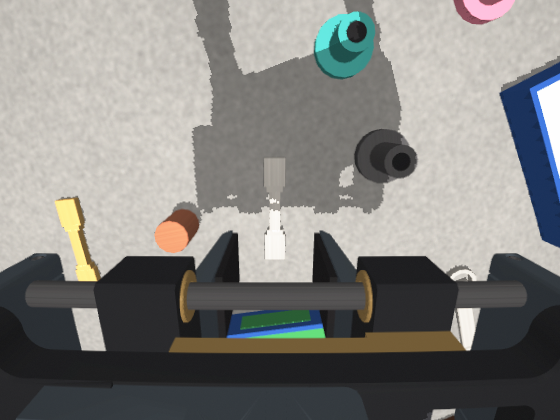

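The coupon is centred between the fingers, running from its shaded end at (275,157) to its lit end at (275,260), with the cylinder and adapter well clear. I'll compute its centre from those ends, then pick.

```bash
cat >> h.py <<'E'
def pick(x,y,z,hov=.11,vel=.15):
    p=ctrl.current_tool_pos()
    ctrl.move_l([x,y,z+.03],vel); hit=ctrl.move_l([x,y,z],.06,contact_N=8)
    ctrl.command_gripper(0.); 
    print('hit',hit,'width mm',91*ctrl.current_grip_width(),'F',ctrl.current_grasp_force(),ctrl.current_tool_pos())
    ctrl.move_l([x,y,hov],vel); print('lifted',91*ctrl.current_grip_width(),ctrl.current_t())
def place(x,y,z,a,opening,hov=.13,vel=.15):
    o=best(x,y,hov,a); ctrl.goto([x,y,hov],o)
    ctrl.move_l([x,y,z+.012],vel); hit=ctrl.move_l([x,y,z-.002],.03,contact_N=4)
    print('hit',hit,ctrl.current_tool_pos(),'force',ctrl.current_contact_force())
    ctrl.command_gripper(opening); ctrl.move_l([x,y,hov],vel); print('t',ctrl.current_t())
E
python3 - <<'E'
from h import *
e=rays('wrist',[[275,157],[275,260]],.008,wpose()); d=e[0]-e[1]
c=e.mean(0); print(e,c,np.hypot(*d),np.degrees(np.arctan2(d[1],d[0])))
c=(c+[.4709,.0438])/2
pick(c[0],c[1],.003)
E
```

```text
[[0.42254639 0.06120905]
 [0.51781002 0.02840193]] [0.47017821 0.04480549] 0.10075448771564008 160.99719309090085
hit False width mm 9.304093324043233 F 30.00060260295868 [0.47059069 0.04430819 0.00308499]
lifted 9.231988474938401 6.2
```

```bash
python3 - <<'E'
from h import *
place(.533,-.365,.011,-83,.28)
x,y,a=.4432,-.155,-13.8
ctrl.command_gripper(.5)
ctrl.goto([x,y,.11],best(x,y,.11,a))
look('brass',.008,[x,y],a,0,'pics/w2.png')
print(ctrl.current_tool_pos(),ctrl.current_t())
cv2.imwrite('pics/top1.png',ctrl.read_camera('top')[120:300,150:510])
E
```

```text
hit True [ 0.53312064 -0.36511727  0.01080132] force [0.18322681 0.61467437 4.84317646]
t 10.4333
brass [276. 176.] [  0.4137  -0.1471  40.6447  18.3974 -13.9549]
brass [276. 207.] [  0.4396  -0.1531   8.7458   8.48   -14.1488]
[ 0.44428713 -0.15604109  0.11023675] 11.9583
```

View pics/w2.png

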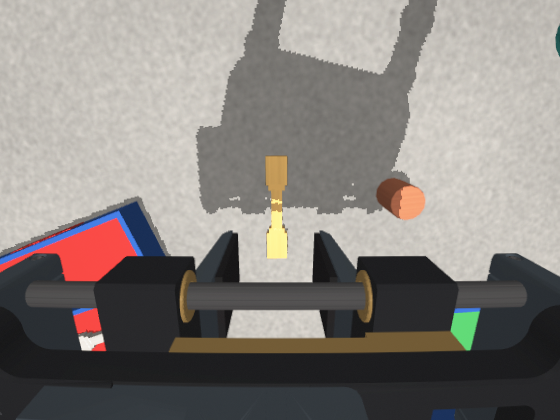

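View pics/top1.png

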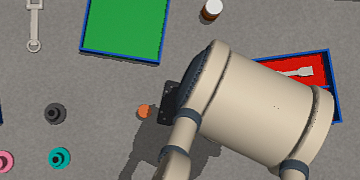

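The brass coupon is centred between the fingers, with its ends at (276,156) and (276,258). The steel coupon lies in the far red bay, about (300,72) in the top crop.

```bash
python3 - <<'E'
from h import *
c=rays('wrist',[[276,156],[276,258]],.008,wpose()).mean(0); print(c)
c=(c+[.4432,-.155])/2
pick(c[0],c[1],.003)
place(.456,-.3735,.011,-83,.28)
x,y,a=.4555,-.0445,-13.8
ctrl.command_gripper(.75)
ctrl.goto([x,y,.11],best(x,y,.11,a))
cv2.imwrite('pics/top2.png',ctrl.read_camera('top')[120:300,150:510])
T=wpose();print([rect(rays('wrist',b,.04,T)) for b in blobs(masks(ctrl.read_camera('wrist'))['copper'],150)])
E
```

```text
[ 0.442231   -0.15448949]
hit False width mm 9.375033747109734 F 30.00059723854065 [ 0.44276654 -0.15476023  0.00307158]
lifted 9.931539343701242 14.8333
hit True [ 0.45611556 -0.37364968  0.01074325] force [0.19014844 0.24811169 3.46903875]
t 18.4167
[array([  0.45  ,  -0.0433,  35.7117,  27.7905, -13.9459])]
```

View pics/top2.png

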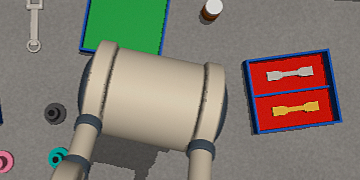

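Both coupons lie flat along their bays: steel at (290,74) and brass at (296,109) in the crop. Next I'll move the cylinder, then hover over the adapter.

```bash
python3 - <<'E'
from h import *
pick(.4555,-.0443,.008)
place(.653,-.006,.016,-13.8,.75,hov=.15)
x,y,a=.4528,.1515,0
ctrl.goto([x,y,.13],best(x,y,.13,a))
cv2.imwrite('pics/w3.png',ctrl.read_camera('wrist'))
cv2.imwrite('pics/top3.png',ctrl.read_camera('top'))
E
```

```text
hit False width mm 29.302705242608358 F 30.000472962856293 [ 0.45554997 -0.04433457  0.00807231]
lifted 29.16058047310021 23.35
hit True [ 0.65315788 -0.00598689  0.01580086] force [0.93088697 0.14964529 4.49041418]
t 27.375
```

View pics/w3.png

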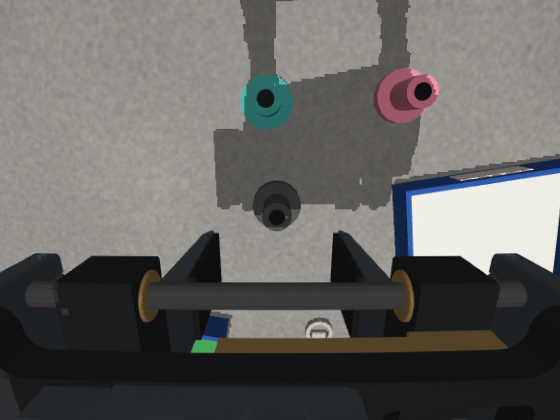

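View pics/top3.png

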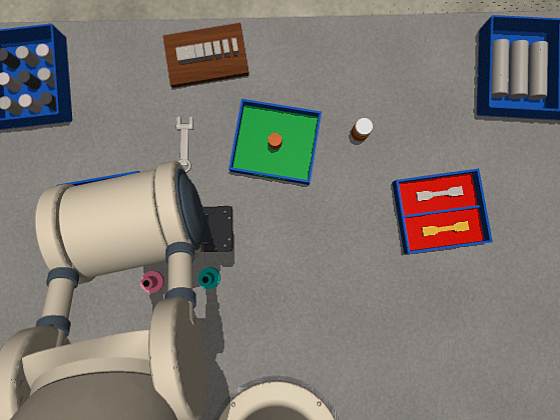

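The cylinder stands in the green tray at (275,141) in the top view. In the wrist view the dark adapter is between the fingers, with its flange centre near (276,205) and top hole near (277,217).

```bash
python3 - <<'E'
from h import *
T=wpose(); f=rays('wrist',[[276.5,204]],.012,T)[0]; s=rays('wrist',[[277,217]],.05,T)[0]; print(f,s)
c=(f+s)/2
assert np.hypot(*(c-[.4528,.1515]))<.008
pick(c[0],c[1],.018,hov=.13)
place(.495,.374,.026,0,.75,hov=.16)
ctrl.movej([0]+list(ctrl.current_q()[1:]))
cv2.imwrite('pics/top4.png',ctrl.read_camera('top')); cv2.imwrite('pics/scene4.png',ctrl.read_camera('scene'))
print(ctrl.current_t())
E
```

```text
[0.4510623  0.15273705] [0.45293181 0.15306734]
hit False width mm 25.414993959878174 F 30.000406801700592 [0.45199806 0.15287841 0.01805564]
lifted 25.169733543968132 31.4583
hit True [0.49512588 0.37411168 0.02573029] force [-0.57281641  0.61354798  4.33438927]
t 35.6167
36.9917
```

View pics/scene4.png

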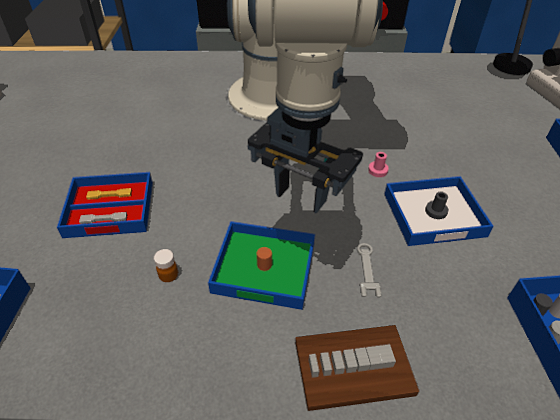

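View pics/top4.png

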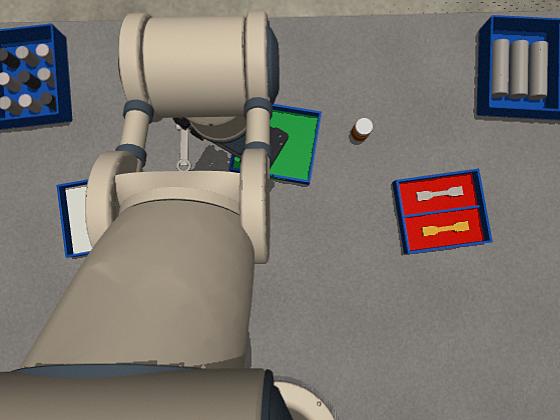

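The scene view shows everything in place: coupons flat in the two red bays at (108,194) and (103,217), cylinder upright at (264,258), and adapter standing on its flange at (437,207). The jar (166,265) and wrench (368,269) haven't moved, and the gripper is clear of everything.

```bash
python3 -c "
from bench import ctrl
print(ctrl.sign_off())"
```

```text
the job is handed in; nothing more can be done
None
```

All four pieces are in their trays as asked, the jar and wrench were left where they were, and I handed the job in at about 37 s of robot time (limit 104 s).

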